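Zero a coffee grinder's setting ring by feel and open it to the espresso setting

ROBOT

A 7-joint arm with a two-finger parallel gripper is mounted at the origin on a cart in front of the work surface, level with it; the furniture and walls round the work are solid. World frame = base frame: x ahead of the robot, y to its left, z up, the work surface at z = 0. Lengths are in m, angles in rad, forces in N, time in s.
With the tool pointing down it reaches from about 0.375 to 0.925 m from the base axis. Payload 3.1 kg.
Tool frame: the origin (TCP) lies at the very end of the fingers, on their centre line; the grasp point (between the pads) lies 19 mm behind it; z points along the fingers, y is the line along which they close (so a half turn about z gives the same grasp; the last joint's range is limited). The gripper opens to 85 mm and grips with 20 to 120 N. Pads are 22 mm wide; open, the fingers measure 114 mm over their backs; the gripper's body (76 mm by 85 mm) begins 54 mm behind the grasp point. The pads swing forward as they close: fully open they stand 13 mm farther back than shut.
Start: joints at [1.175, 0.383, 0.044, 1.598, -0.018, 1.161, -0.05], TCP at [0.191, -0.621, 0.231] pointing down, gripper open.
Joint ranges: [-2.61, 2.61], [-0.41, 2.15], [-1.48, 1.57], [0, 2.5], [-1.57, 4.71], [0.05, 1.97], [-2.85, 2.85]. Speed limits (rad/s): [2.79, 2.79, 3.14, 3.14, 3.14, 3.14, 3.14].

INTERFACE

Orientations are given as a unit quaternion [x, y, z, w].
In Python, from workcell import ctrl, get_image, camera_params, job gives the robot as it stands.
- The arm moves only by the tool step_arm, never from a script. Its argument "commands" is a list of rows, each a list of 3 entries, a list of its own where there are three numbers: the turn, a rotation vector about the world's x, y, z in degrees, then the shift along the world's x, y, z in cm, then the finger opening in cm, from 0 to 8.54. A call has 1 to 5 rows; each row shifts and turns the commanded pose from where the row before left it; what a row does not reach is not made up. A row lasts 1/10 s, in which the tool goes at most 50 mm and 8.59 degrees, less where a joint would pass 70% of its speed; a pose out of reach is approached as far as the arm can. A call is refused whole if a number of a shift passes 5 or a number of a turn 8.59, either way. A call with a gripper value outside its range is refused whole. The fingers move at their own pace and stop on an object; "grip_force" is the grip in N (left out, the last holds). Time passes only in rows, so rows that do not move let the fingers close. It gives the time, the measured TCP pose, the force, the opening and the grip force at its end, in the units of the state.
- ctrl.sense(): the state, without advancing time (a new reading comes with each control period).
- get_image(name): name is "side" or "top" or "wrist"; returns (picture, depth): 420x560x3 uint8, blue, green, red; 420x560 float32, m along the optical axis (not along the pixel's ray), 0 where there is no reading.
- camera_params(name): a dict with "fx", "fy", "cx", "cy" (pixels), "R" (3x3) and "t" (3): a world point X has camera coordinates R X + t; the wrist camera has in their place "hand_eye" (4x4, takes a point from camera to tool coordinates, whose origin is the TCP and whose axes are the flange's). Camera axes: x right, y down, z forward; pixel columns grow to the right and rows downward; lengths in m; the calibration is good to about 2 mm. A picture is of the moment at which its call begins: read the wrist's pose just before it. camera_params takes no time and is no camera call.
- job.hand_in(): hands the job in; it is judged then, once.
The state is a dict: "time": time; "joint_pos": joint angles; "dq": joint speeds; "joint_efforts": joint torques, N m; "ee_pos": TCP position; "tool_rot": TCP orientation; "wrist_force": force on the tool from outside, world axes, zero at the start; "ft_torque": the same for the moment, N m; "finger_gap": finger opening in m; "grasp_force": force on a finger pad.
Only numpy, scipy, OpenCV 4.12 (cv2) and the standard library are available. Lean on these libraries where they do the work, as an engineer would, in place of code of your own. Each camera call takes 0.05 s, during which the arm holds its last target. There are 200 camera calls.

TASK

Zero the coffee grinder and set it for espresso: holding only its slim setting ring (not the fixed collars above and below it), turn the ring clockwise, seen from above, until you feel the burrs just touch, without forcing them. Then turn it back anticlockwise by 45 degrees, three marks of its scale, and let go. The grinder stays where it stands, and the cup, tamper, milk jug and portafilter are left alone.

Things in the scene. Friction and masses are not known exactly. Their poses are not given: they have to be found in the camera images.
- grinder: grey electric coffee grinder, 190 mm high, 3 kg, loose on four rubber feet (skids if shoved or twisted hard); foot plate 178 x 118 mm, motor column at the back, round head 92 mm across, its top 128 mm up, over an open space for a cup; on the head a 57 mm neck with the setting ring and a wooden cap. Origin on the counter straight below the neck's axis; z up, -x = the grinder's front
- ring_centre (a point): centre of the setting ring, 160 mm above the counter: knurled steel, 66 mm across, 12 mm high (154 to 166 mm above the counter), 3 mm proud of its neighbours all round, with one thumb tab; it turns about the vertical (clockwise from above = finer) with about 0.05 N m of friction and stays where it is left. Axes turn with the ring: -x points to the tab
- tab_tip (a point): tip of the ring's thumb tab, 52 mm from the axis at the ring's mid height; the tab is 9 mm wide, 10 mm high, sticks out 19 mm from the ring. The direction from ring_centre to tab_tip shows the ring's angle; at the start it lies 0.05 to 1.55 rad anticlockwise (from above) of the grinder's front
- scale_collar: fixed aluminium collar just below the ring, 60 mm across, 142 to 153 mm above the counter, with marks every 15 degrees; below it a 57 mm neck down to the head. Origin = the grinder's
- top_collar: fixed aluminium collar just above the ring, 60 mm across, 167 to 175.5 mm above the counter, with marks every 15 degrees on its top; on it a 50 mm wooden cap that ends 190 mm above the counter. Origin = the grinder's
- upper_burr_face (a point): face of the upper burr, hidden inside; it turns with the ring, whose thread lifts it 1 mm per full turn anticlockwise: 45 degrees are 0.125 mm of gap, far too little to show in measured poses. The gap is nil where the burrs touch: a ring angle that differs each time and shows nowhere outside, 0.5 to 1.25 rad clockwise of the ring's start. Axes as the ring's, but for the spring between them
- lower_burr_face (a point): face of the lower burr, hidden inside, 150 mm above the counter. The ring drives the upper burr through a spring: once the burrs touch, the ring can be turned on, but its torque rises by about 2 N m per rad over its friction; beyond about 0.3 N m the burrs suffer. Let go while pressed, the ring springs back to about just touching
- espresso_cup: green cup with a handle, 65 mm across, 52 mm high, on the grinder's foot plate under the spout; origin at its underside
- tamper: coffee tamper with a steel foot 57 mm across and a dark wooden handle, 83 mm high, upright; origin at its underside
- milk_jug: steel milk jug with a handle, 78 mm across, 84 mm high; origin at its underside
- portafilter: portafilter lying with its black handle, 198 mm long, 41 mm high; origin at its underside
Mind the look-alikes: they are no part of the job. What is shaped like the grinder but green is not meant.

How it is judged:
On the way, in this order (a step that is already met when the one before it is completed fails the run):
1. the ring is turned clockwise until the burrs touch (z of upper_burr_face in the frame of lower_burr_face below 3e-06 m), for 0.1 s.
2. the ring is turned back by 45 degrees, give or take 12 (z of upper_burr_face in the frame of lower_burr_face between 9.17e-05 and 0.0001583 m), for 0.2 s.
At the end, for the whole second after the job is handed in: the ring stands 33 to 57 degrees anticlockwise of the point where the burrs touch (a burr gap of 0.092 to 0.158 mm), after they have touched; the grinder stands upright and at rest (all of step 2 and angle between grinder's own z axis and vertical below 0.03 rad and linear speed of grinder below 0.01 m/s).
It fails at once if the burrs are forced together: the ring pressed more than 0.15 rad (about 0.3 N m) past the touching point (angle between the x axis of ring_centre and the x axis of upper_burr_face, either way round above 0.15 rad).
It fails at once if the fixed collars or the cap round the ring are touched (more than 1.5 N) (contact force between anything else and top_collar above 1.5 N or contact force between anything else and scale_collar above 1.5 N).
It fails at once if the grinder is shoved or dragged more than 12 mm (distance of grinder from where it was at the start of the episode above 0.012 m).
It fails at once if the cup, tamper, milk jug or portafilter is moved more than 20 mm (distance of any of espresso_cup, tamper, milk_jug, portafilter from where it was at the start of the episode above 0.02 m).
It also fails if it takes over 54 s, if anything falls off the work surface, if the arm or the gripper's body presses on something with over 40 N, if the wrist force passes 120 N, or if a joint passes its speed limit or range.

## Working session

There is one attempt and no reset: what is moved stays moved. The work goes in short steps, Python scripts to look and compute and a tool call to move; the robot and the scene stay as the last step left them, time stands still between calls to the robot, and variables do not carry over. Pictures are saved under pics/ and viewed, at most 10 in all, crops included, and the job is handed in when it is done.

Besides the shell and the picture viewer there is one more tool, called after "Call:" as name([rows], argument=value, ...), one row to a line, values as JSON. step_arm: Moves the arm, as the interface text tells. Its arguments: {"type":"object","properties":{"commands":{"type":"array","items":{"type":"array"}},"grip_force":{"type":"number"}},"required":["commands"]}

```bash
mkdir -p pics; python3 - <<'E'
from workcell import ctrl,get_image,camera_params
import cv2,numpy as np
s=ctrl.sense();print({k:np.round(v,3).tolist() for k,v in s.items()})
for n in("side","top"):
    im,d=get_image(n);cv2.imwrite(f"pics/{n}0.png",im);np.save(f"pics/{n}0.npy",d)
    p=camera_params(n);print(n,{k:np.round(v,4).tolist() for k,v in p.items()})
print(camera_params("wrist"))
E
```

```text
{'time': 0.0, 'joint_pos': [1.175, 0.384, 0.044, 1.6, -0.018, 1.161, -0.05], 'dq': [-0.0, 0.0, 0.0, -0.002, 0.001, -0.001, -0.001], 'joint_efforts': [0.001, -43.346, 1.024, -24.951, 0.01, 0.011, 0.0], 'ee_pos': [0.19, -0.62, 0.23], 'tool_rot': [0.989, 0.148, -0.0, -0.001], 'wrist_force': [0.001, 0.548, -0.168], 'ft_torque': [0.064, -0.007, 0.028], 'grasp_force': 0.0, 'finger_gap': 0.085}
side {'fx': 391.9386, 'fy': 391.9386, 'cx': 283.9965, 'cy': 204.1724, 'R': [[-0.9973, -0.0699, -0.0231], [-0.0103, 0.4434, -0.8963], [0.0729, -0.8936, -0.4429]], 't': [0.4983, 0.0634, 1.1523]}
top {'fx': 410.1976, 'fy': 410.1976, 'cx': 281.209, 'cy': 209.6466, 'R': [[-0.027, -0.9996, -0.0109], [-0.9923, 0.0281, -0.1205], [0.1207, 0.0076, -0.9927]], 't': [0.1282, 0.4975, 1.1032]}
{'fx': 354.8820911123995, 'fy': 354.8820911123995, 'cx': 281.96315075445665, 'cy': 214.92141095596958, 'hand_eye': array([[ 7.15765347e-04, -9.45949045e-01, -3.24314496e-01,
         8.38949864e-02],
       [ 9.99999288e-01,  3.67467558e-04,  1.13519209e-03,
        -1.01888937e-03],
       [-9.54658822e-04, -3.24315078e-01,  9.45948634e-01,
        -1.43862836e-01],
       [ 0.00000000e+00,  0.00000000e+00,  0.00000000e+00,
         1.00000000e+00]])}
```

View pics/top0.png

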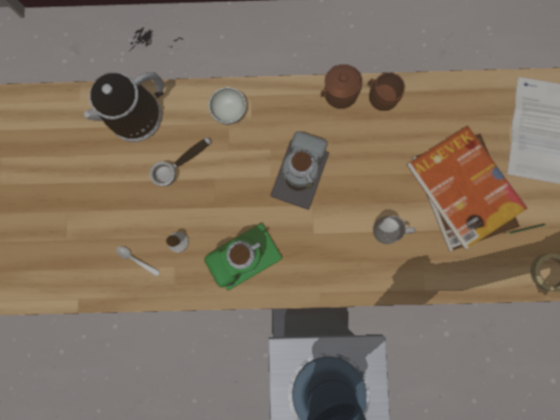

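View pics/side0.png

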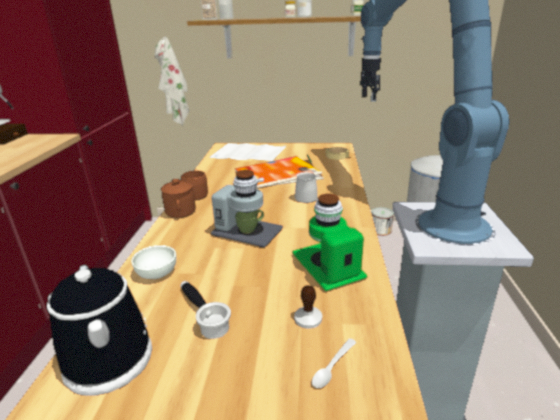

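The top view shows the grey grinder at about (302,165) with its foot plate towards the robot. The green decoy is at (242,255). In the side view the grey one is at (243,205). I'll zoom in on both.

```bash
cat > h.py <<'E'
import numpy as np,cv2
from workcell import ctrl,get_image,camera_params
from scipy.spatial.transform import Rotation as Ro
def ray(n,u,v,z,pose=None):
    p=camera_params(n);c=np.array([(u-p["cx"])/p["fx"],(v-p["cy"])/p["fy"],1.])
    if n=="wrist":
        H=p["hand_eye"];Rw=Ro.from_quat(pose[1]).as_matrix()
        d=Rw@H[:3,:3]@c;o=Rw@H[:3,3]+pose[0]
    else: d=p["R"].T@c;o=-p["R"].T@p["t"]
    return o+d*(z-o[2])/d[2]
def proj(n,X):
    p=camera_params(n);c=p["R"]@X+p["t"];return p["fx"]*c[0]/c[2]+p["cx"],p["fy"]*c[1]/c[2]+p["cy"]
E
python3 - <<'E'
from h import *
a=cv2.imread("pics/top0.png")[125:215,262:337];b=cv2.imread("pics/side0.png")[160:250,205:290]
f=lambda x:cv2.resize(x,None,fx=4.5,fy=4.5,interpolation=cv2.INTER_CUBIC)
cv2.imwrite("pics/z1.png",np.hstack([f(a),f(b)]))
for u,v,z in((302,160,.19),(282,203,.012),(327,140,.128)):print(ray("top",u,v,z))
E
```

```text
[0.60038556 0.0598981  0.19      ]
[0.52188015 0.11181477 0.012     ]
[ 0.66628168 -0.0091201   0.128     ]
```

View pics/z1.png

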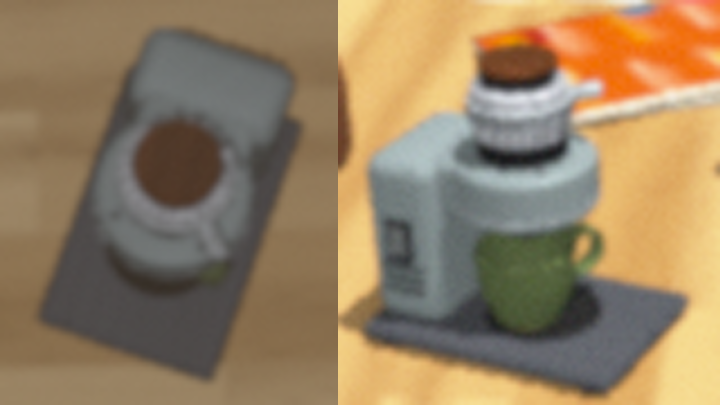

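The zoomed top view has the cap centre near (302,162) and the tab tip near (310,182), pointing down-right. The grinder's front points down-left, so the tab is roughly 40° anticlockwise of it. I'll move above the grinder while yawing the tool so its x axis points at the tab, which leaves the last joint room to turn clockwise.

Call:
step_arm([
  [[0,0,8.5],[0,0,4.5],8.5],
  [[0,0,8.5],[0,0,4.5],8.5],
  [[0,0,8.5],[1.0,2.0,4.5],8.5],
  [[0,0,8.5],[2.0,3.4,0],8.5],
  [[0,0,8.5],[2.0,3.4,0],8.5],
])

```text
time: 0.6
ee_pos: [0.2409, -0.5338, 0.3681]
tool_rot: [0.867, 0.498, -0.0, 0.002]
wrist_force: [-0.3, -0.4, 0.0]
finger_gap: 0.0848
grasp_force: 0.0
```

Call:
step_arm([
  [[0,0,8.5],[2.0,3.4,0],8.5],
  [[0,0,8.5],[2.0,3.4,0],8.5],
  [[0,0,8.5],[2.0,3.4,0],8.5],
  [[0,0,8.5],[2.0,3.4,0],8.5],
  [[0,0,8.5],[2.0,3.4,0],8.5],
])

```text
time: 1.1
ee_pos: [0.341, -0.3617, 0.3655]
tool_rot: [0.627, 0.779, -0.0, -0.0]
wrist_force: [-0.1, -0.6, -0.2]
finger_gap: 0.0854
grasp_force: 0.0
```

Call:
step_arm([
  [[0,0,8.5],[2.0,3.4,0],8.5],
  [[0,0,8.5],[2.0,3.4,0],8.5],
  [[0,0,8.5],[2.0,3.4,0],8.5],
  [[0,0,8.5],[2.0,3.4,0],8.5],
  [[0,0,8.5],[2.0,3.4,0],8.5],
])

```text
time: 1.6
ee_pos: [0.4409, -0.1919, 0.3656]
tool_rot: [0.301, 0.953, -0.0, -0.0]
wrist_force: [0.8, 0.0, 0.5]
finger_gap: 0.0853
grasp_force: 0.0
```

Call:
step_arm([
  [[0,0,8.5],[2.0,3.4,0],8.5],
  [[0,0,8.5],[2.0,3.4,0],8.5],
  [[0,0,8.5],[2.0,3.4,0],8.5],
  [[0,0,8.5],[2.0,3.4,0],8.5],
  [[0,0,8.5],[2.0,3.4,0],8.5],
])

```text
time: 2.1
ee_pos: [0.5409, -0.0222, 0.3656]
tool_rot: [-0.064, 0.998, -0.0, -0.0]
wrist_force: [-0.0, -0.5, 0.5]
finger_gap: 0.0853
grasp_force: 0.0
```

Call:
step_arm([
  [[0,0,8.0],[2.0,3.0,0],8.5],
  [[0,0,8.0],[2.0,3.0,0],8.5],
  [[0,0,0],[1.8,2.2,0],8.5],
  [[0,0,0],[0,0,0],8.5],
  [[0,0,0],[0,0,0],8.5],
])

```text
time: 2.6
ee_pos: [0.5983, 0.0589, 0.3652]
tool_rot: [-0.201, 0.98, 0.0, -0.001]
wrist_force: [-0.5, 0.0, 0.3]
finger_gap: 0.0851
grasp_force: 0.0
```

```bash
python3 - <<'E'
from h import *
s=ctrl.sense();print({k:np.round(v,3).tolist() for k,v in s.items()})
im,d=get_image("wrist");cv2.imwrite("pics/w1.png",im);np.save("pics/w1.npy",d);np.savez("pics/w1p",p=s["ee_pos"],q=s["tool_rot"])
E
```

```text
{'time': 2.6, 'joint_pos': [0.45, 0.293, -0.762, 1.514, 0.203, 1.418, 1.652], 'dq': [0.029, -0.021, 0.029, 0.011, 0.004, 0.004, -0.001], 'joint_efforts': [-1.08, -34.357, -5.87, -26.495, -0.097, -0.054, -0.01], 'ee_pos': [0.598, 0.059, 0.365], 'tool_rot': [-0.201, 0.98, 0.0, -0.001], 'wrist_force': [-0.514, 0.0, 0.261], 'ft_torque': [0.015, -0.022, 0.022], 'grasp_force': 0.0, 'finger_gap': 0.085}
```

View pics/w1.png

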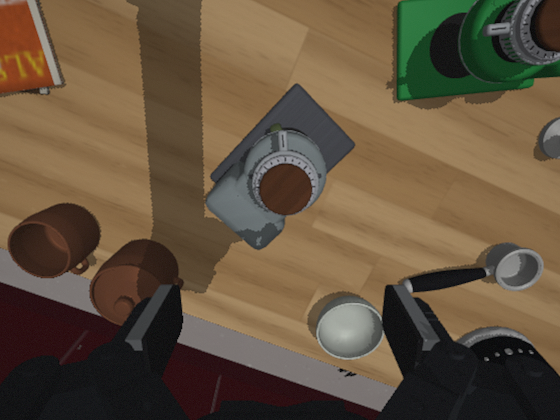

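The wrist view shows the cap at (286,189) and the tab tip near (281,133), almost straight up the image along tool x. Next I'll measure the centre and the tab direction.

```bash
python3 - <<'E'
from h import *
im=cv2.imread("pics/w1.png");P=np.load("pics/w1p.npz");pose=(P["p"],P["q"])
h=cv2.cvtColor(im,cv2.COLOR_BGR2HSV)
m=cv2.inRange(h,(0,90,30),(14,255,200));m[:150]=0;m[225:]=0;m[:,:250]=0;m[:,325:]=0
m=cv2.morphologyEx(m,cv2.MORPH_OPEN,np.ones((3,3)))
c=max(cv2.findContours(m,0,2)[0],key=cv2.contourArea)[:,0]
pts=np.array([ray("wrist",u,v,.19,pose)[:2] for u,v in c])
(ctr,r)=cv2.minEnclosingCircle(pts.astype(np.float32));ctr=np.array(ctr);print("wrist cap",ctr,r,cv2.boundingRect(c))
d=np.load("pics/w1.npy");print("depth cap",d[189,286])
t=cv2.imread("pics/top0.png");h=cv2.cvtColor(t,cv2.COLOR_BGR2HSV);m=cv2.inRange(h,(0,90,30),(14,255,200));m[:140]=0;m[180:]=0;m[:,:285]=0;m[:,320:]=0
c=max(cv2.findContours(m,0,2)[0],key=cv2.contourArea)[:,0];pts=np.array([ray("top",u,v,.19)[:2] for u,v in c])
c2,r2=cv2.minEnclosingCircle(pts.astype(np.float32));print("top cap",c2,r2)
for u,v in((281,133),(281,150)):
    x=ray("wrist",u,v,.165,pose)[:2]-ctr;print(np.hypot(*x),np.degrees(np.arctan2(x[1],x[0])))
R=Ro.from_quat(pose[1]).as_matrix();print("toolx yaw",np.degrees(np.arctan2(R[1,0],R[0,0])),R[:,2])
cv2.imwrite("pics/z2.png",cv2.resize(im[115:255,200:365],None,fx=4,fy=4,interpolation=cv2.INTER_CUBIC))
E
```

```text
wrist cap [0.59745961 0.06275741] 0.02432536892592907 (260, 164, 52, 51)
depth cap 0.32850304
top cap (0.5992552638053894, 0.06219923868775368) 0.022220918908715248
0.04886377203636919 -152.1522573751901
0.03288654177013768 -149.85238010162033
toolx yaw -156.85726022744203 [-1.97048736e-03 -6.67481374e-05 -9.99998056e-01]
```

View pics/z2.png

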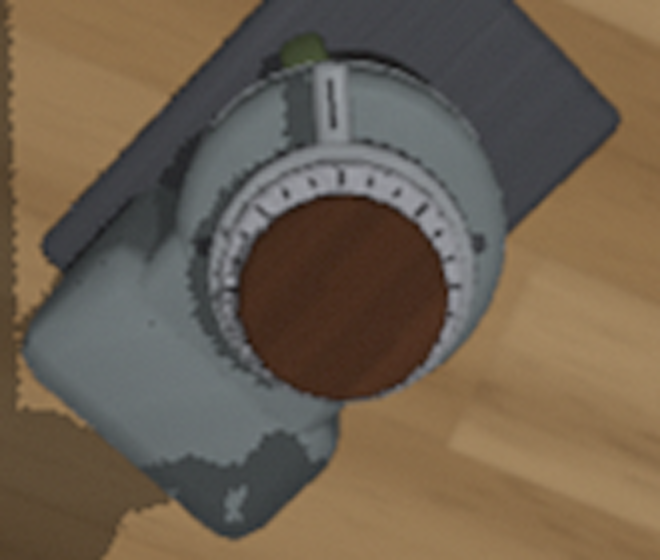

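The crop shows the tab tip at about full-image (283,131), a column at the lower left and the collar marks clearly. Before I lower the fingers, I'll check the column height from depth.

```bash
python3 - <<'E'
from h import *
d=np.load("pics/w1.npy");P=np.load("pics/w1p.npz");p=camera_params("wrist");H=p["hand_eye"];R=Ro.from_quat(P["q"]).as_matrix()
for n,u,v in(("cap",286,189),("col",245,215),("col2",222,196),("head",262,150),("head2",318,180),("wood",400,230),("tab",283,137)):
    z=np.median(d[v-1:v+2,u-1:u+2]);c=np.array([(u-p["cx"])/p["fx"]*z,(v-p["cy"])/p["fy"]*z,z]);print(n,np.round(R@(H[:3,:3]@c+H[:3,3])+P["p"],4))
print(P["p"])
E
```

```text
cap [0.5967 0.0632 0.1906]
col [0.6573 0.0395 0.129 ]
col2 [0.6465 0.0079 0.1293]
head [0.582  0.0296 0.1284]
head2 [0.588  0.0983 0.1293]
wood [6.321e-01 2.716e-01 3.000e-04]
tab [0.5568 0.0431 0.1663]
[0.59830598 0.0588604  0.36517015]
```

Call:
step_arm([
  [[0,0,3],[-0.05,0.39,-4],8.54],
  [[0,0,0],[0,0,-4],8.54],
  [[0,0,0],[0,0,-4],8.54],
  [[0,0,0],[0,0,-3],8.54],
  [[0,0,0],[0,0,0],8.54],
])

```text
time: 3.15
ee_pos: [0.5938, 0.0587, 0.2107]
tool_rot: [-0.224, 0.975, -0.0, -0.006]
wrist_force: [-0.5, -0.6, -0.4]
finger_gap: 0.0854
grasp_force: 0.0
```

```bash
python3 - <<'E'
from h import *
s=ctrl.sense();pose=(np.array(s["ee_pos"]),np.array(s["tool_rot"]));print(pose,np.round(s["dq"],3),s["wrist_force"],s["ft_torque"])
im,d=get_image("wrist");cv2.imwrite("pics/w2.png",im);np.save("pics/w2.npy",d)
h=cv2.cvtColor(im,cv2.COLOR_BGR2HSV)
m=cv2.inRange(h,(0,90,30),(14,255,200));m[:90]=0;m[:,:180]=0;m[:,400:]=0
m=cv2.morphologyEx(m,cv2.MORPH_OPEN,np.ones((5,5)))
c=max(cv2.findContours(m,0,2)[0],key=cv2.contourArea)[:,0]
pts=np.array([ray("wrist",u,v,.19,pose)[:2] for u,v in c])
(ctr,r)=cv2.minEnclosingCircle(pts.astype(np.float32));print("cap",ctr,r,cv2.boundingRect(c))
E
```

```text
(array([0.59383302, 0.05866778, 0.21072215]), array([-2.23991166e-01,  9.74574646e-01, -2.14895857e-04, -5.67195491e-03])) [ 0.002 -0.045 -0.027 -0.093 -0.014  0.034  0.011] [-0.4997147  -0.61025986 -0.41672138] [-0.00922626 -0.02017309  0.01242874]
cap (0.5969555377960205, 0.06271259486675262) 0.02496195398271084 (238, 228, 94, 86)
```

View pics/w2.png

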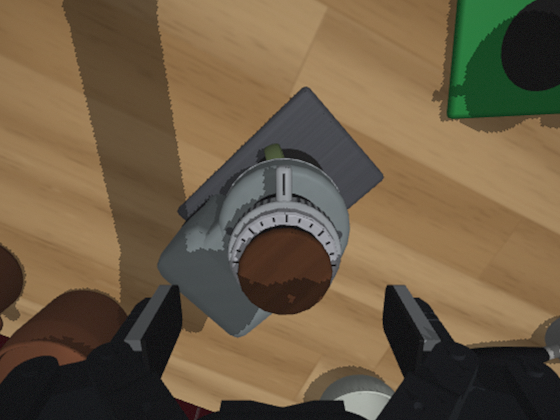

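The close view shows the cap at about (285,271) and the tab tip at (284,172), straight along tool x. The arm was still settling, so I'll hold and re-measure.

Call:
step_arm([
  [[0,0,0],[0,0,0],8.54],
  [[0,0,0],[0,0,0],8.54],
  [[0,0,0],[0,0,0],8.54],
])

```text
time: 3.5
ee_pos: [0.5996, 0.0626, 0.2185]
tool_rot: [-0.225, 0.974, -0.0, 0.002]
wrist_force: [0.2, 0.6, -0.5]
finger_gap: 0.0854
grasp_force: 0.0
```

```bash
cat >> h.py <<'E'
def st():
    s=ctrl.sense();R=Ro.from_quat(s["tool_rot"]).as_matrix()
    print("t%.2f"%s["time"],"p",np.round(s["ee_pos"],4),"yaw %.2f"%np.degrees(np.arctan2(R[1,0],R[0,0])),"tilt",np.round(R[:2,2],4),"F",np.round(s["wrist_force"],2),"M",np.round(s["ft_torque"],3),"gap %.4f gf %.1f"%(s["finger_gap"],s["grasp_force"]),"j7 %.2f"%s["joint_pos"][6])
    return s
E
python3 - <<'E'
from h import *
s=st();pose=(np.array(s["ee_pos"]),np.array(s["tool_rot"]))
im,d=get_image("wrist")
h=cv2.cvtColor(im,cv2.COLOR_BGR2HSV)
m=cv2.inRange(h,(0,90,30),(14,255,200));m[:90]=0;m[:,:180]=0;m[:,400:]=0
m=cv2.morphologyEx(m,cv2.MORPH_OPEN,np.ones((5,5)))
c=max(cv2.findContours(m,0,2)[0],key=cv2.contourArea)[:,0]
pts=np.array([ray("wrist",u,v,.19,pose)[:2] for u,v in c])
print(cv2.minEnclosingCircle(pts.astype(np.float32)),cv2.boundingRect(c))
E
```

```text
t3.50 p [0.5996 0.0626 0.2185] yaw -153.95 tilt [0.0041 0.    ] F [ 0.24  0.56 -0.48] M [0.043 0.034 0.011] gap 0.0854 gf 0.0 j7 1.63
((0.5969179272651672, 0.06287681311368942), 0.025018984451889992) (238, 210, 91, 84)
```

Call:
step_arm([
  [[0,0,0],[-0.1,0,-1],8.54],
  [[0,0,0],[0,0,-1.5],8.54],
  [[0,0,0],[0,0,-1.5],8.54],
  [[0,0,0],[0,0,-1.5],8.54],
  [[0,0,0],[0,0,-1],8.54],
])

```text
time: 4.05
ee_pos: [0.5957, 0.0621, 0.1482]
tool_rot: [-0.226, 0.974, 0.0, -0.002]
wrist_force: [-0.7, -0.3, 0.3]
finger_gap: 0.0852
grasp_force: 0.0
```

Call:
step_arm([
  [[0,0,0],[0,0,-0.6],8.54],
  [[0,0,0],[0,0,-0.4],8.54],
  [[0,0,0],[0,0,0],8.54],
  [[0,0,0],[0,0,0],8.54],
  [[0,0,0],[0,0,0],8.54],
])

```text
time: 4.55
ee_pos: [0.5978, 0.0626, 0.1418]
tool_rot: [-0.226, 0.974, -0.0, 0.001]
wrist_force: [-0.0, 0.3, -0.0]
finger_gap: 0.0854
grasp_force: 0.0
```

```bash
python3 - <<'E'
from h import *
s=st()
im,d=get_image("side");a=im[160:250,205:290];cv2.imwrite("pics/s2.png",cv2.resize(a,None,fx=6,fy=6,interpolation=cv2.INTER_CUBIC))
E
```

```text
t4.55 p [0.5978 0.0626 0.1418] yaw -153.93 tilt [0.0015 0.0001] F [-0.01  0.34 -0.01] M [-0.01  -0.011  0.019] gap 0.0854 gf 0.0 j7 1.58
```

View pics/s2.png

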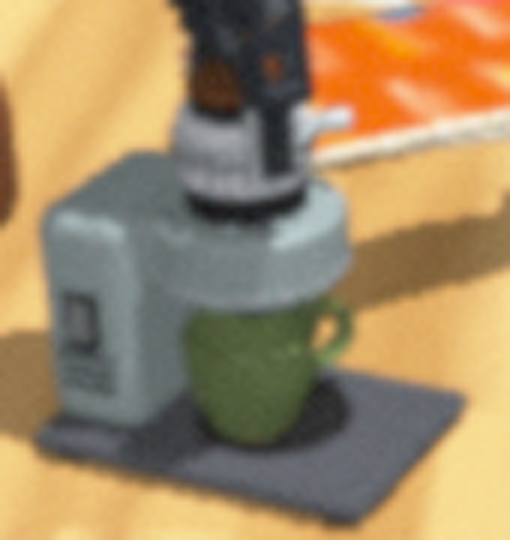

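The picture shows the near fingertip at crop (275,172), below the ring beside the scale collar, with the tab (crop 340,118) free. Pads open stand a bit farther back, so I'll lower 6 mm more and then close gently.

Call:
step_arm([
  [[0,0,0],[-0.05,0,-0.5],8.54],
  [[0,0,0],[0,0,0],8.0],
  [[0,0,0],[0,0,0],7.6],
  [[0,0,0],[0,0,0],7.2],
  [[0,0,0],[0,0,0],6.9],
], grip_force=25)

```text
time: 5.1
ee_pos: [0.5967, 0.0625, 0.1361]
tool_rot: [-0.226, 0.974, 0.0, 0.0]
wrist_force: [-0.5, 0.2, 0.5]
finger_gap: 0.069
grasp_force: 0.0
```

Call:
step_arm([
  [[0,0,0],[0,0,0],6.7],
  [[0,0,0],[0,0,0],6.5],
  [[0,0,0],[0,0,0],6.3],
  [[0,0,0],[0,0,0],6.2],
  [[0,0,0],[0,0,0],6.2],
])

```text
time: 5.6
ee_pos: [0.5972, 0.0619, 0.1366]
tool_rot: [-0.225, 0.974, -0.0, 0.0]
wrist_force: [0.1, -1.2, 3.4]
finger_gap: 0.0644
grasp_force: 27.3
```

```bash
python3 - <<'E'
from h import *
s=st()
E
```

```text
t5.60 p [0.5972 0.0619 0.1366] yaw -153.96 tilt [ 0.001  -0.0008] F [ 0.1  -1.23  3.37] M [-0.504  0.062 -0.024] gap 0.0644 gf 27.3 j7 1.57
```

Call:
step_arm([
  [[0,0,-2],[0,0,0],6.2],
  [[0,0,-2],[0,0,0],6.2],
  [[0,0,-2],[0,0,0],6.2],
  [[0,0,0],[0,0,0],6.2],
])

```text
time: 6.0
ee_pos: [0.5972, 0.0619, 0.1366]
tool_rot: [-0.174, 0.985, -0.001, 0.0]
wrist_force: [0.4, -2.2, 3.7]
finger_gap: 0.064
grasp_force: 27.4
```

```bash
python3 -c "
from h import *
s=st()"
```

```text
t6.00 p [0.5972 0.0619 0.1366] yaw -159.94 tilt [ 0.001  -0.0009] F [ 0.37 -2.17  3.74] M [-0.5    0.018  0.042] gap 0.0640 gf 27.4 j7 1.48
```

Call:
step_arm([
  [[0,0,-4],[0,0,0],6.2],
  [[0,0,-4],[0,0,0],6.2],
  [[0,0,-4],[0,0,0],6.2],
  [[0,0,-3],[0,0,0],6.2],
  [[0,0,0],[0,0,0],6.2],
])

```text
time: 6.5
ee_pos: [0.5971, 0.0622, 0.1366]
tool_rot: [-0.045, 0.999, -0.0, 0.0]
wrist_force: [0.2, -3.0, 4.6]
finger_gap: 0.0643
grasp_force: 27.4
```

```bash
python3 -c "
from h import *
s=st()"
```

```text
t6.50 p [0.5971 0.0622 0.1366] yaw -174.89 tilt [ 0.001  -0.0007] F [ 0.21 -2.96  4.56] M [-0.495  0.021  0.057] gap 0.0643 gf 27.4 j7 1.24
```

Call:
step_arm([
  [[0,0,-3],[0,0,0],6.2],
  [[0,0,-3],[0,0,0],6.2],
  [[0,0,0],[0,0,0],6.2],
  [[0,0,0],[0,0,0],6.2],
])

```text
time: 6.9
ee_pos: [0.5971, 0.0623, 0.1365]
tool_rot: [0.007, 1.0, -0.0, 0.0]
wrist_force: [0.1, -2.5, 4.9]
finger_gap: 0.0645
grasp_force: 27.4
```

```bash
python3 -c "
from h import *
s=st()"
```

```text
t6.90 p [0.5971 0.0623 0.1365] yaw 179.21 tilt [ 0.0008 -0.0004] F [ 0.08 -2.5   4.87] M [-0.602  0.041  0.064] gap 0.0645 gf 27.4 j7 1.15
```

Call:
step_arm([
  [[0,0,-1.5],[0,0,0],6.2],
  [[0,0,-1.5],[0,0,0],6.2],
  [[0,0,0],[0,0,0],6.2],
])

```text
time: 7.2
ee_pos: [0.5971, 0.0623, 0.1366]
tool_rot: [0.033, 0.999, -0.0, 0.0]
wrist_force: [-0.7, -1.9, 5.6]
finger_gap: 0.0645
grasp_force: 27.5
```

```bash
python3 -c "
from h import *
s=st()"
```

```text
t7.20 p [0.5971 0.0623 0.1366] yaw 176.19 tilt [ 0.0009 -0.0003] F [-0.74 -1.89  5.56] M [-0.531  0.055  0.018] gap 0.0645 gf 27.5 j7 1.10
```

Call:
step_arm([
  [[0,0,-1.5],[0,0,0],6.2],
  [[0,0,-1.5],[0,0,0],6.2],
  [[0,0,0],[0,0,0],6.2],
])

```text
time: 7.5
ee_pos: [0.5971, 0.0623, 0.1366]
tool_rot: [0.059, 0.998, -0.0, 0.0]
wrist_force: [0.1, -1.1, 5.4]
finger_gap: 0.0645
grasp_force: 27.5
```

```bash
python3 -c "
from h import *
s=st()"
```

```text
t7.50 p [0.5971 0.0623 0.1366] yaw 173.19 tilt [ 0.0009 -0.0003] F [ 0.06 -1.08  5.41] M [-0.57   0.086  0.046] gap 0.0645 gf 27.5 j7 1.05
```

Call:
step_arm([
  [[0,0,-1.5],[0,0,0],6.2],
  [[0,0,-1.5],[0,0,0],6.2],
  [[0,0,0],[0,0,0],6.2],
])

```text
time: 7.8
ee_pos: [0.5971, 0.0624, 0.1366]
tool_rot: [0.085, 0.996, -0.0, 0.0]
wrist_force: [0.4, -2.1, 5.9]
finger_gap: 0.0643
grasp_force: 27.4
```

```bash
python3 -c "
from h import *
s=st()"
```

```text
t7.80 p [0.5971 0.0624 0.1366] yaw 170.19 tilt [ 0.0009 -0.0002] F [ 0.38 -2.06  5.93] M [-0.542  0.102  0.035] gap 0.0643 gf 27.4 j7 1.00
```

Call:
step_arm([
  [[0,0,-1.5],[0,0,0],6.2],
  [[0,0,-1.5],[0,0,0],6.2],
  [[0,0,0],[0,0,0],6.2],
])

```text
time: 8.1
ee_pos: [0.5971, 0.0624, 0.1366]
tool_rot: [0.112, 0.994, -0.0, 0.0]
wrist_force: [-0.9, -1.4, 4.6]
finger_gap: 0.0644
grasp_force: 27.4
```

```bash
python3 -c "
from h import *
s=st()"
```

```text
t8.10 p [0.5971 0.0624 0.1366] yaw 167.19 tilt [ 0.001  -0.0002] F [-0.93 -1.41  4.63] M [-0.551  0.041  0.044] gap 0.0644 gf 27.4 j7 0.95
```

Call:
step_arm([
  [[0,0,-1.5],[0,0,0],6.2],
  [[0,0,-1.5],[0,0,0],6.2],
  [[0,0,0],[0,0,0],6.2],
])

```text
time: 8.4
ee_pos: [0.5971, 0.0625, 0.1366]
tool_rot: [0.137, 0.991, 0.0, 0.0]
wrist_force: [0.3, -1.3, 4.3]
finger_gap: 0.0645
grasp_force: 27.4
```

```bash
python3 -c "
from h import *
s=st()
im,d=get_image('wrist');cv2.imwrite('pics/w3.png',im)"
```

```text
t8.40 p [0.5971 0.0625 0.1366] yaw 164.20 tilt [ 0.001  -0.0001] F [ 0.35 -1.31  4.34] M [-0.577  0.048  0.066] gap 0.0645 gf 27.4 j7 0.91
```

View pics/w3.png

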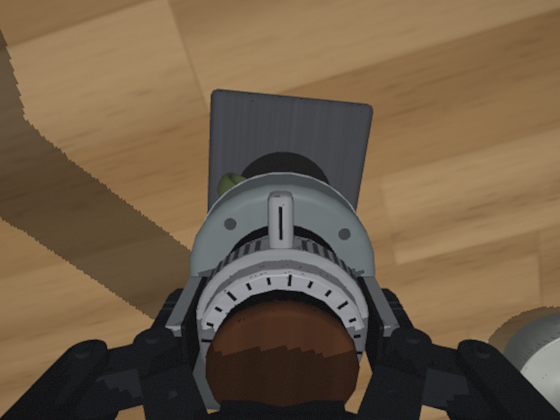

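The wrist view shows the tab still straight ahead of the tool at (281,215) while the grinder has turned relative to it. So the ring follows the grip. I'll continue.

Call:
step_arm([
  [[0,0,-1.5],[0,0,0],6.2],
  [[0,0,-1.5],[0,0,0],6.2],
  [[0,0,0],[0,0,0],6.2],
])

```text
time: 8.75
ee_pos: [0.5971, 0.0625, 0.1366]
tool_rot: [0.163, 0.987, 0.0, 0.0]
wrist_force: [-0.6, -1.8, 5.6]
finger_gap: 0.0643
grasp_force: 27.4
```

```bash
python3 -c "
from h import *
s=st()"
```

```text
t8.75 p [0.5971 0.0625 0.1366] yaw 161.20 tilt [ 0.001  -0.0001] F [-0.65 -1.78  5.61] M [-0.523  0.102  0.029] gap 0.0643 gf 27.4 j7 0.86
```

Call:
step_arm([
  [[0,0,-1.5],[0,0,0],6.2],
  [[0,0,-1.5],[0,0,0],6.2],
  [[0,0,0],[0,0,0],6.2],
])

```text
time: 9.05
ee_pos: [0.5972, 0.0626, 0.1366]
tool_rot: [0.189, 0.982, 0.0, 0.001]
wrist_force: [-0.3, -2.6, 5.5]
finger_gap: 0.0645
grasp_force: 27.4
```

```bash
python3 -c "
from h import *
s=st()"
```

```text
t9.05 p [0.5972 0.0626 0.1366] yaw 158.20 tilt [0.001 0.   ] F [-0.31 -2.57  5.52] M [-0.576  0.053  0.081] gap 0.0645 gf 27.4 j7 0.81
```

Call:
step_arm([
  [[0,0,-1],[0,0,0],6.2],
  [[0,0,-1],[0,0,0],6.2],
  [[0,0,0],[0,0,0],6.2],
])

```text
time: 9.35
ee_pos: [0.5972, 0.0626, 0.1365]
tool_rot: [0.206, 0.979, 0.0, 0.0]
wrist_force: [0.5, -1.2, 5.4]
finger_gap: 0.0643
grasp_force: 27.5
```

```bash
python3 -c "
from h import *
s=st()"
```

```text
t9.35 p [0.5972 0.0626 0.1365] yaw 156.21 tilt [0.001 0.   ] F [ 0.48 -1.15  5.45] M [-0.506  0.088 -0.001] gap 0.0643 gf 27.5 j7 0.78
```

Call:
step_arm([
  [[0,0,-1.5],[0,0,0],6.2],
  [[0,0,-1.5],[0,0,0],6.2],
  [[0,0,0],[0,0,0],6.2],
])

```text
time: 9.65
ee_pos: [0.5972, 0.0626, 0.1365]
tool_rot: [0.232, 0.973, 0.0, 0.001]
wrist_force: [0.5, -1.5, 5.3]
finger_gap: 0.0644
grasp_force: 27.4
```

```bash
cat >> h.py <<'E'
def mz(n=6):
    s=st();v=[s["ft_torque"][2]]
    for _ in range(n):
        get_image("side");v.append(ctrl.sense()["ft_torque"][2])
    print("Mz mean %.3f sd %.3f"%(np.mean(v),np.std(v)))
E
python3 -c "
from h import *
mz()"
```

```text
t9.65 p [0.5972 0.0626 0.1365] yaw 153.20 tilt [0.0011 0.0001] F [ 0.47 -1.49  5.28] M [-0.49   0.056  0.01 ] gap 0.0644 gf 27.4 j7 0.73
Mz mean 0.029 sd 0.025
```

Call:
step_arm([
  [[0,0,-1.5],[0,0,0],6.2],
  [[0,0,-1.5],[0,0,0],6.2],
  [[0,0,0],[0,0,0],6.2],
])

```text
time: 10.25
ee_pos: [0.5972, 0.0627, 0.1366]
tool_rot: [0.257, 0.966, 0.0, 0.001]
wrist_force: [0.8, -1.4, 5.1]
finger_gap: 0.064
grasp_force: 27.4
```

```bash
python3 -c "
from h import *
mz(4)"
```

```text
t10.25 p [0.5972 0.0627 0.1366] yaw 150.21 tilt [0.0011 0.0001] F [ 0.78 -1.4   5.05] M [-0.53   0.092  0.101] gap 0.0640 gf 27.4 j7 0.68
Mz mean 0.040 sd 0.039
```

Call:
step_arm([
  [[0,0,-1.5],[0,0,0],6.2],
  [[0,0,-1.5],[0,0,0],6.2],
  [[0,0,0],[0,0,0],6.2],
])

```text
time: 10.75
ee_pos: [0.5972, 0.0627, 0.1366]
tool_rot: [0.282, 0.959, 0.0, 0.001]
wrist_force: [1.3, -0.8, 4.9]
finger_gap: 0.0644
grasp_force: 27.5
```

```bash
python3 -c "
from h import *
mz(4)"
```

```text
t10.75 p [0.5972 0.0627 0.1366] yaw 147.23 tilt [0.0012 0.0001] F [ 1.34 -0.84  4.85] M [-0.537  0.034  0.114] gap 0.0644 gf 27.5 j7 0.63
Mz mean 0.120 sd 0.029
```

Call:
step_arm([
  [[0,0,-1.5],[0,0,0],6.2],
  [[0,0,0],[0,0,0],6.2],
])

```text
time: 11.15
ee_pos: [0.5972, 0.0627, 0.1365]
tool_rot: [0.294, 0.956, 0.0, 0.001]
wrist_force: [0.5, -1.2, 4.9]
finger_gap: 0.0642
grasp_force: 27.5
```

```bash
python3 -c "
from h import *
mz(6)"
```

```text
t11.15 p [0.5972 0.0627 0.1365] yaw 145.75 tilt [0.0012 0.0001] F [ 0.51 -1.25  4.91] M [-0.505  0.073  0.22 ] gap 0.0642 gf 27.5 j7 0.61
Mz mean 0.192 sd 0.024
```

Torque rose from about 0.04 to 0.12 and then 0.19 N m. That puts the touching point at tool yaw ≈149.8°. I'll turn back anticlockwise to yaw ≈194.8°, which is +49°.

Call:
step_arm([
  [[0,0,4],[0,0,0],6.2],
  [[0,0,6],[0,0,0],6.2],
  [[0,0,6],[0,0,0],6.2],
  [[0,0,6],[0,0,0],6.2],
  [[0,0,6],[0,0,0],6.2],
])

```text
time: 11.95
ee_pos: [0.5971, 0.0623, 0.1366]
tool_rot: [0.053, 0.999, -0.0, 0.0]
wrist_force: [-0.4, -1.5, 5.5]
finger_gap: 0.0642
grasp_force: 27.5
```

Call:
step_arm([
  [[0,0,6],[0,0,0],6.2],
  [[0,0,6],[0,0,0],6.2],
  [[0,0,6],[0,0,0],6.2],
  [[0,0,3],[0,0,0],6.2],
  [[0,0,0],[0,0,0],6.2],
])

```text
time: 12.45
ee_pos: [0.5971, 0.062, 0.1365]
tool_rot: [-0.128, 0.992, -0.0, 0.0]
wrist_force: [0.0, -1.8, 5.7]
finger_gap: 0.0642
grasp_force: 27.5
```

```bash
python3 -c "
from h import *
mz(3)
im,d=get_image('wrist');cv2.imwrite('pics/w4.png',im)"
```

```text
t12.45 p [0.5971 0.062  0.1365] yaw -165.29 tilt [ 0.0007 -0.0002] F [ 0.   -1.76  5.73] M [-0.595  0.044 -0.015] gap 0.0642 gf 27.5 j7 1.39
Mz mean -0.016 sd 0.031
```

View pics/w4.png

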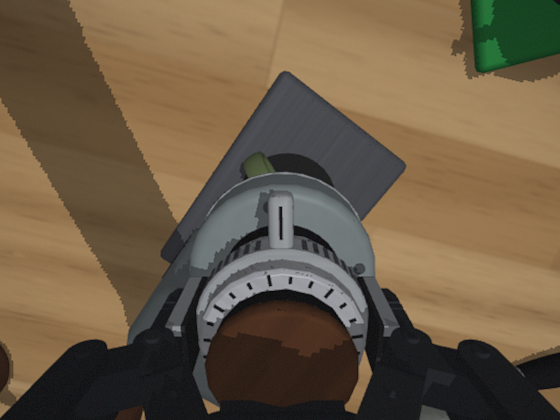

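The tab is still at (281,215) relative to the tool, so the grip did not slip, and the yaw is 194.7° as planned. I'll release slowly and lift straight up.

Call:
step_arm([
  [[0,0,0],[0,0,0],6.5],
  [[0,0,0],[0,0,0],6.8],
  [[0,0,0],[0,0,0],7.4],
  [[0,0,0],[0,0,0],8.0],
  [[0,0,0],[0,0,0],8.5],
])

```text
time: 13.15
ee_pos: [0.596, 0.0629, 0.1354]
tool_rot: [-0.127, 0.992, 0.0, -0.001]
wrist_force: [-0.1, -0.5, 0.6]
finger_gap: 0.085
grasp_force: 0.0
```

Call:
step_arm([
  [[0,0,0],[0,0,0],8.5],
  [[0,0,0],[0,0,0.5],8.5],
  [[0,0,0],[0,0,1.5],8.5],
  [[0,0,0],[0,0,2],8.5],
  [[0,0,0],[0,0,3],8.5],
])

```text
time: 13.65
ee_pos: [0.5957, 0.0622, 0.2065]
tool_rot: [-0.127, 0.992, 0.0, -0.001]
wrist_force: [-0.3, -0.1, 0.9]
finger_gap: 0.0849
grasp_force: 0.0
```

Call:
step_arm([
  [[0,0,0],[0,0,3],8.5],
  [[0,0,0],[0,0,3],8.5],
  [[0,0,0],[0,0,3],8.5],
  [[0,0,0],[0,0,3],8.5],
  [[0,0,0],[0,0,0],8.5],
])

```text
time: 14.15
ee_pos: [0.5997, 0.0639, 0.3333]
tool_rot: [-0.127, 0.992, -0.0, 0.006]
wrist_force: [-0.4, 0.5, 0.5]
finger_gap: 0.0848
grasp_force: 0.0
```

Call:
step_arm([
  [[0,0,0],[0,0,0],8.5],
  [[0,0,0],[0,0,0],8.5],
  [[0,0,0],[0,0,0],8.5],
])

```text
time: 14.45
ee_pos: [0.5958, 0.0621, 0.3245]
tool_rot: [-0.127, 0.992, 0.0, -0.001]
wrist_force: [0.3, -1.1, -0.9]
finger_gap: 0.0851
grasp_force: 0.0
```

```bash
python3 - <<'E'
from h import *
s=st();pose=(np.array(s["ee_pos"]),np.array(s["tool_rot"]))
im,d=get_image("wrist")
h=cv2.cvtColor(im,cv2.COLOR_BGR2HSV)
m=cv2.inRange(h,(0,90,30),(14,255,200));m[:100]=0;m[300:]=0;m[:,:220]=0;m[:,350:]=0
m=cv2.morphologyEx(m,cv2.MORPH_OPEN,np.ones((3,3)))
c=max(cv2.findContours(m,0,2)[0],key=cv2.contourArea)[:,0]
ctr,r=cv2.minEnclosingCircle(np.array([ray("wrist",u,v,.19,pose)[:2] for u,v in c],np.float32));x,y,w,hh=cv2.boundingRect(c);print(ctr,r,x,y,w,hh)
cx,cy=int(x+w/2),int(y+hh/2)
cv2.imwrite("pics/w5.png",cv2.resize(im[cy-90:cy+60,cx-80:cx+80],None,fx=4,fy=4));print(cx-80,cy-90)
E
```

```text
t14.45 p [0.5958 0.0621 0.3245] yaw -165.44 tilt [-0.0029 -0.0004] F [ 0.3  -1.12 -0.92] M [ 0.062 -0.061 -0.068] gap 0.0851 gf 0.0 j7 1.50
(0.5974668860435486, 0.06297606229782104) 0.024721920490264893 252 175 59 57
201 113
```

View pics/w5.png

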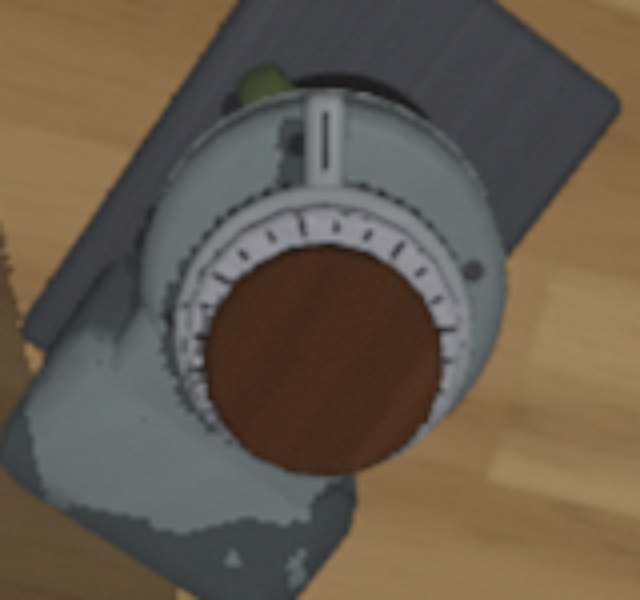

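The tab points straight along tool x (crop 325,130, over the cap centre at 323), so the ring kept its angle. The cap centre has not moved. Handing in.

```bash
python3 -c "
from workcell import job
print(job.hand_in())"
```

```text
the job is handed in; nothing more can be done
None
```

The job is handed in: I turned the ring clockwise until the torque showed the burrs touching (0.19 N m at the most), then back to about 45° anticlockwise of that point and let go, and a last look showed the grinder still in place and the ring at the angle I left it; the hand-in returned no verdict.

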